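# Torch barrels on the core gauge

## Robot

A 6-joint arm with a two-finger parallel gripper is mounted at the origin on the work surface. World frame = base frame: x ahead of the robot, y to its left, z up, the work surface at z = 0. Lengths are in mm, angles in rad, forces in N, time in s.
With the tool pointing down it reaches from about 375 to 975 mm from the base axis. Payload 3.8 kg.
Tool frame: the origin (TCP) lies at the very end of the fingers, on their centre line; the grasp point (between the pads) lies 19 mm behind it; z points along the fingers, y is the line along which they close (so a half turn about z gives the same grasp; the last joint's range is limited). The gripper opens to 88 mm and grips with 3 to 60 N. Pads are 18 mm wide; open, the fingers measure 123 mm over their backs; the gripper's body (75 mm by 187 mm) begins 45 mm behind the grasp point.
Start: joints at [1.144, 0.264, 1.604, -0, 1.274, -0.037], TCP at [256.5, 624.36, 218.106] pointing down, gripper open.
Joint ranges: [-2.63, 2.63], [-0.94, 2.18], [0.31, 2.57], [-1.31, 4.45], [0, 2.66], [-2.55, 2.55]. Speed limits (rad/s): [2.57, 2.57, 3.14, 3.14, 3.14, 3.14].

## Interface

Orientations are given as a 3x3 rotation matrix whose columns are the frame's x, y, z axes.
In Python, from plant import ctrl gives the robot as it stands.
- The arm moves only by the shell command python3 -m jog 'ROWS' [OPENING] [FORCE]. ROWS is a JSON list of rows, 1 to 5 of them, each of 6 numbers: dx, dy, dz in mm, then a rotation vector rx, ry, rz in rad; each row is the pose to reach, as a shift and turn from the pose commanded when the command began, along the tool's axes at that moment; what a row does not reach only later rows make up. A row lasts 1/10 s, in which the tool goes at most 50 mm and 0.15 rad, less where a joint would pass 70% of its speed; a pose out of reach is approached as far as the arm can. OPENING is the opening from 0.0 (shut) to 1.0 (fully open), set as the command begins (- or left out keeps the last). The fingers move at their own pace and stop on an object; FORCE is the grip in N (left out, the last holds). Time passes only in rows, so rows that do not move let the fingers close. It prints the time, the measured TCP pose, the force, the opening and the grip force at its end.
- ctrl.get_state(): the state, without advancing time (a new reading comes with each control period).
- ctrl.capture(name): name is "side" or "top" or "wrist"; returns (picture, depth): 480x640x3 uint8, red, green, blue; 480x640 float32, mm along the optical axis (not along the pixel's ray), 0 where there is no reading.
- ctrl.calibration(name): a dict with "fx", "fy", "cx", "cy" (pixels), "distortion" ([k1, k2, p1, p2, k3] as OpenCV has them; the pictures are not rectified), "cam_to_world" (4x4, takes a point from camera to world coordinates); the wrist camera has in their place "hand_eye" (4x4, takes a point from camera to tool coordinates, whose origin is the TCP and whose axes are the flange's). Camera axes: x right, y up, looking along -z (the intrinsics and any distortion apply to the point x, -y, -z); pixel columns grow to the right and rows downward; lengths in mm; the calibration is good to about 2 mm. A picture is of the moment at which its call begins: read the wrist's pose just before it. calibration takes no time and is no camera call.
- ctrl.finish_job(): hands the job in; it is judged then, once.
Trained networks look in the newest picture that a camera, given by its name, has taken for a name from the list of things; names that differ only in an ending like _2 or _b are one class to them, and where a whole thing is asked for, a point or a joint stands for the part that bears it (a point fixed in the world has none). Each returns a list of dicts, best first, with "score" (0 to 1); they miss things now and then, are a little off and sometimes report something else, mostly with a low value. They report only what shows in the picture. A call takes as long as a camera call. They do not tell look-alikes from the thing itself.
- ctrl.recognise(camera, query): "xyz" ([x, y, z] in mm, in world coordinates, good to about 4 mm: the middle of the surface that is visible of it).
- ctrl.trace(camera, query): "region" (480x640 bool, what is visible of it).
The state is a dict: "time_s": time; "q": joint angles; "qvel": joint speeds; "effort": joint torques, N m; "tool_pos": TCP position; "tcp_rot": TCP orientation; "force": force on the tool from outside, world axes, zero at the start; "moment": the same for the moment, N m; "gripper_width": opening from 0.0 (shut) to 1.0 (fully open); "gripper_force": force on a finger pad.
Only numpy, scipy, OpenCV 4.12 (cv2) and the standard library are available. Lean on these libraries where they do the work, as an engineer would, in place of code of your own. Each camera call takes 0.05 s, during which the arm holds its last target. There are 200 camera calls.

## Task

Two of the three torch barrels lying in the gauge fit its pins and one is too tight inside; find out by pushing each barrel along its own lane onto its pin, as far as it goes without forcing it, before taking any away. Leave the two that fit fully home against the brass collars, then slide the tight one back off its pin and lay it, centred, across the two supports of the empty V-groove of the orange rack, at rest and let go. Leave the other things on the bench where they are.

Things in the scene. Friction and masses are not known exactly. Their poses are not given: they have to be found in the camera images.
- gauge: Fit gauge, fixed for the run: grey base 215 x 215 x 12 mm, 58 mm high blue wall along its far (+x) edge. Three lanes along its x at its y = -75, 0, +75 mm, each an open V of two steel strips (x -110 to +60 mm, 36 mm high at most, 17 mm to either side of the lane's middle) that holds a barrel with its axis 45 mm above the bench, in line with the lane's pin. Origin: centre, on the bench.
- home_left (a point): Centre of a barrel fully home in the left lane: gauge (27, 75, 45) mm, axes as the gauge's. In each lane a level steel pin of 22 mm diameter points from the wall towards -x: chamfered free end at gauge x = +20 mm, brass collar (33 mm diameter) at its root with its face at x = +72 mm, against which a barrel that is home rests its end.
- home_mid (a point): The same for the middle lane: gauge (27, 0, 45) mm.
- home_right (a point): The same for the right lane: gauge (27, -75, 45) mm.
- barrel_1: Torch barrel, aluminium tube with grey rings and two black bands: outer diameter 34 mm, length 90 mm, bore 24 mm at both ends, about 0.11 kg. Starts in a lane of the gauge, its front end 3 to 25 mm short of the pin. Origin: middle of its axis; x along the axis. The gauge is slick: sliding takes under 2 N; stops are hard.
- barrel_2: Torch barrel that looks like barrel_1. Exactly one of the three, told neither by name nor by place, has a land of 12 mm bore, 20 mm long, hidden in its middle: it stops on the pin with its centre at gauge x = +10 mm, 17 mm short of home.
- barrel_3: Torch barrel that looks like barrel_1. Pressing any barrel on the gauge with over 60 N (a push that runs on, or a fast knock against a stop) spoils it; 25 mm/s with a force stop is gentle enough.
- rack: Orange rack, fixed for the run: base 75 x 175 x 10 mm, two supports 6 mm thick at its x = -25 and +25 mm (44 mm clear between them for fingers), each with 90 degree V-grooves at y = -40 (empty) and +40 mm (holds a torch), edges below 55 mm. A barrel lies across both supports along the rack's x, axis 55 mm above the bench. Origin: centre of the underside.
- rack_free (a point): Centre of a barrel cradled in the rack's empty place: rack (0, -40, 55) mm, x along the barrel's axis, z up.
- torch: Bystander: black assembled torch lying in the other place of the rack along its x, 34 mm diameter, head 42 mm diameter at its +x end; origin on its axis between the supports.
- torch_head: Bystander: aluminium torch head standing on the bench, 44 mm diameter, 45 mm high. Origin: centre of the underside.
- tail_cap: Bystander: black tail cap, 34 mm diameter, 24 mm high. Origin: centre of the underside.
- cell_1: Bystander: yellow battery cell standing, 21 mm diameter, 66 mm high. Origin: centre of the underside.
- cell_2: Bystander: green battery cell, same size.
- screwdriver: Bystander: screwdriver with red handle lying on the bench along its x.
- tape: Bystander: yellow ring of tape, 70 mm diameter, 20 mm high. Origin: centre of the underside.
Not all that is in view belongs to the job. Leave any red look-alike of the barrel_1 alone. Leave any turquoise look-alike of the barrel_3 alone.

How it is judged:
By the outcome, as a careful person would: the job done as asked, in the order asked, and still so for the second after the job is handed in, with the robot touching nothing.
It also fails if it takes over 64 s, if anything falls off the work surface, if the arm or the gripper's body presses on something with over 40 N, if the wrist force passes 120 N, or if a joint passes its speed limit or range.

## Working session

There is one attempt and no reset: what is moved stays moved. The work goes in short steps, Python scripts to look and compute and a shell command to move; the robot and the scene stay as the last step left them, time stands still between calls to the robot, and variables do not carry over. Pictures are saved under pics/ and viewed, at most 12 in all, crops included, and the job is handed in when it is done.

```bash
ls; mkdir -p pics
cat > h.py <<'E'
import numpy as np, cv2
from plant import ctrl
def save(n,f,crop=None,s=1):
    im,d=ctrl.capture(n)
    v=im if crop is None else im[crop[1]:crop[3],crop[0]:crop[2]]
    cv2.imwrite(f,cv2.resize(v[...,::-1].copy(),None,fx=s,fy=s)); return im,d
def T(n):
    c=ctrl.calibration(n)
    if 'cam_to_world' in c: return c,np.array(c['cam_to_world'])
    s=ctrl.get_state(); M=np.eye(4); M[:3,:3]=s['tcp_rot']; M[:3,3]=s['tool_pos']; return c,M@np.array(c['hand_eye'])
def cloud(n,d,M=None):
    c,W=T(n); W=W if M is None else M
    v,u=np.mgrid[:480,:640]; K=np.array([[c['fx'],0,c['cx']],[0,c['fy'],c['cy']],[0,0,1]],float)
    p=cv2.undistortPoints(np.stack([u.ravel(),v.ravel()],1).astype(np.float32)[:,None],K,np.array(c['distortion'],float))[:,0]
    z=d.ravel(); P=np.stack([p[:,0]*z,-p[:,1]*z,-z],1)@W[:3,:3].T+W[:3,3]
    P[z==0]=np.nan; return P.reshape(480,640,3)
E
python3 - <<'E'
from h import *
im,d=save('top','pics/top.png'); P=cloud('top',d); np.savez('top.npz',im=im,d=d,P=P)
for q in ['gauge','barrel_1','rack','torch','torch_head','tail_cap','cell_1','screwdriver','tape']:
    for r in ctrl.recognise('top',q)[:5]: print(q,np.round(r['xyz'],0),round(r['score'],2))
s=ctrl.get_state(); print(s['time_s'],s['tool_pos'],np.round(s['tcp_rot'],3).tolist(),s['force'],s['gripper_width'])
save('side','pics/side.png')
E
```

```text
pics
gauge [ 609. -174.   11.] 0.61
barrel_1 [ 548. -191.   59.] 0.9
barrel_1 [717.  32.  34.] 0.86
barrel_1 [ 543. -111.   60.] 0.76
barrel_1 [593.  13.  31.] 0.72
barrel_1 [ 573. -258.   56.] 0.65
rack [589. 292.   8.] 0.77
rack [ 608. -175.   11.] 0.18
torch [616. 344.  68.] 0.87
torch [ 549. -188.   60.] 0.3
torch_head [761. 180.  45.] 0.63
tail_cap [402. -70.  18.] 0.47
tail_cap [ 571. -465.   22.] 0.35
cell_1 [405.  95.  67.] 0.61
cell_1 [615. 342.  68.] 0.42
cell_1 [397. -70.  19.] 0.34
screwdriver [ 572. -460.   23.] 0.93
screwdriver [ 381. -432.   23.] 0.29
tape [ 381. -431.   18.] 0.75
tape [ 548. -188.   62.] 0.32
0.5 [256.5024128  624.33307306 218.06960604] [[-0.925, 0.38, -0.0], [0.38, 0.925, -0.0], [-0.0, -0.0, -1.0]] [ 0.21071989 -0.0738055  -0.33550172] 1.0019167519282026
```

View pics/top.png

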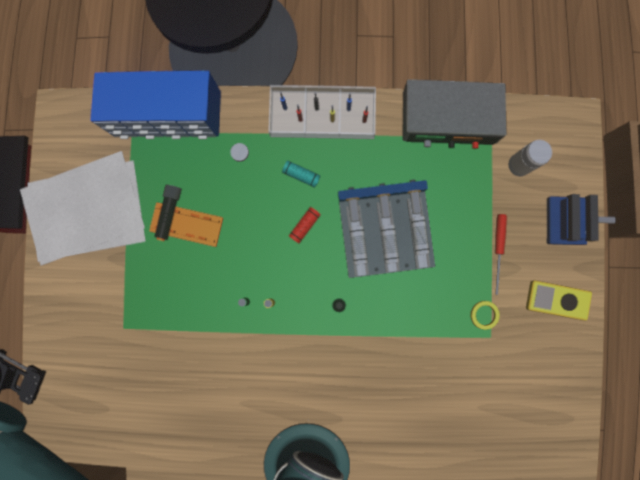

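View pics/side.png

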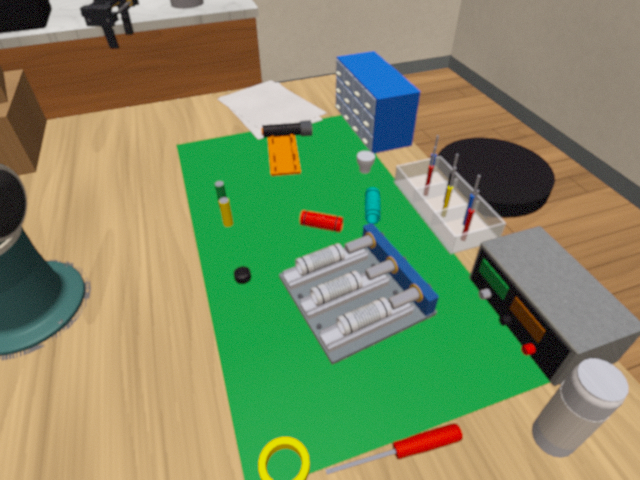

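The three barrels of the job lie in the gauge lanes at px (357,228), (388,228) and (420,222). The red one at (305,225) and the turquoise one at (301,174) are look-alikes, so I leave them. Next I fit coarse poses of the gauge and rack.

```bash
cat > fit.py <<'E'
from h import *
def rect(P,m):
    return cv2.minAreaRect(P[m][:,:2].astype(np.float32))
E
python3 - <<'E'
from fit import *
z=np.load('top.npz'); P=z['P'];im=z['im'].astype(int)
hsv=cv2.cvtColor(z['im'],cv2.COLOR_RGB2HSV)
x,y,h=P[...,0],P[...,1],P[...,2]
box=(x>430)&(x<760)&(y>-340)&(y<0)
m=box&(h>7)&(hsv[...,1]<80)&(h<70); print('gauge+',rect(P,m),m.sum())
w=box&(h>45)&(h<65)&(hsv[...,0]>100)&(hsv[...,0]<125)&(hsv[...,1]>120); print('wall',rect(P,w),w.sum(),np.nanmedian(h[w]))
r=(hsv[...,0]<18)&(hsv[...,1]>150)&(y>180)&(y<420)&(x>480)&(x<720); print('rack',rect(P,r),r.sum())
t=(x>450)&(y>250)&(y<450)&(x<750)&(h>45)&(hsv[...,2]<90); print('torch',rect(P,t),np.nanmax(h[t]))
green=(hsv[...,0]>50)&(hsv[...,0]<75)&(hsv[...,1]>120); print('mat z',np.nanmedian(h[green]))
c,W=T('wrist'); print(c['fx'],c['fy'],np.round(c['hand_eye'],3).tolist())
E
```

```text
gauge+ ((587.3248291015625, -180.62466430664062), (213.14028930664062, 214.1210174560547), 8.436371803283691) 6359
wall ((677.33544921875, -167.42120361328125), (22.22585678100586, 211.76060485839844), 7.702671527862549) 682 56.97863980826662
rack ((581.8359985351562, 317.9608154296875), (173.89491271972656, 86.71399688720703), 77.7961196899414) 1522
torch ((611.7586669921875, 349.0080871582031), (36.838836669921875, 128.96035766601562), 79.51084899902344) 83.08871648700938
mat z 0.2825896052131611
430.92690511237606 430.92690511237606 [[-0.001, 0.949, 0.315, 82.796], [1.0, 0.001, 0.0, -0.156], [0.0, 0.315, -0.949, -167.307], [0.0, 0.0, 0.0, 1.0]]
```

```bash
python3 -m jog '[[-42,-19,0,0,0,0],[-84,-38,0,0,0,0],[-126,-57,0,0,0,0],[-168,-76,0,0,0,0],[-210,-96,0,0,0,0]]' 0.6
python3 -m jog '[[-42,-19,0,0,0,0],[-84,-38,0,0,0,0],[-126,-57,0,0,0,0],[-168,-77,0,0,0,0],[-168,-77,0,0,0,0]]'
python3 - <<'E'
from h import *
c,W=T('wrist'); im,d=save('wrist','pics/rack.png'); np.savez('rack.npz',im=im,d=d,W=W,P=cloud('wrist',d,W))
E
```

```text
time_s: 1.05
tool_pos: [415.3, 454.5, 218.4]
tcp_rot: [[-0.925, 0.38, 0.001], [0.38, 0.925, 0.0], [-0.0, 0.001, -1.0]]
force: [0.7, 0.9, -0.2]
gripper_width: 0.604
gripper_force: 0.0
time_s: 1.55
tool_pos: [544.0, 316.4, 218.3]
tcp_rot: [[-0.923, 0.385, 0.002], [0.385, 0.923, -0.002], [-0.002, -0.001, -1.0]]
force: [-0.4, 0.1, -0.5]
gripper_width: 0.6
gripper_force: 0.0
```

View pics/rack.png

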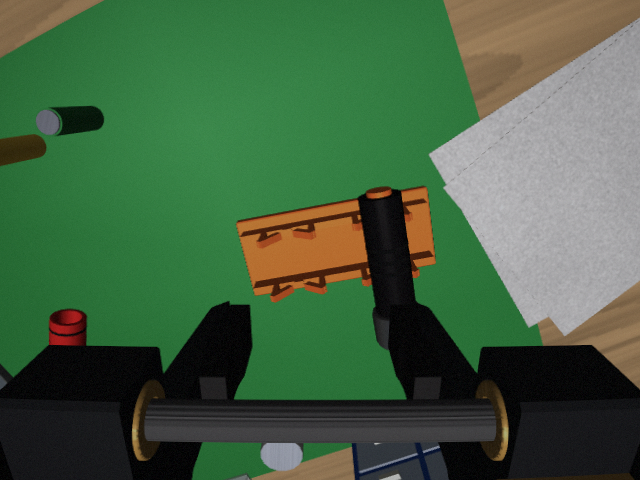

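The rack's empty V shows at px ~(290,250), the torch lies in the other one at (388,250), and the gripper fingers are at the bottom. I fit the rack and move on to the gauge.

```bash
python3 - <<'E'
from fit import *
z=np.load('rack.npz');P=z['P'];hsv=cv2.cvtColor(z['im'],cv2.COLOR_RGB2HSV)
o=(hsv[...,0]<18)&(hsv[...,1]>150)&(hsv[...,2]>50); o[:170]=0;o[310:]=0;o[:,:225]=0;o[:,450:]=0
h=P[...,2]; print(o.sum(),np.nanpercentile(h[o],[1,10,50,90,99]))
print('all',rect(P,o&(h<14)))
Q=P[o]; 
top=cv2.minAreaRect(P[o&(h>6)&(h<13)][:,:2].astype(np.float32)); print(top); print(cv2.boxPoints(top).round(1).tolist())
up=(o&(h>28)).astype(np.uint8); n,l,s,ce=cv2.connectedComponentsWithStats(up)
for i in range(1,n):
    if s[i,4]>8: q=P[l==i]; k=q[:,2]>q[:,2].max()-4; print(ce[i].round(),s[i,4],q[k].mean(0).round(1),q.mean(0).round(1),q[:,2].max().round(1))
g=(hsv[...,0]>50)&(hsv[...,0]<75)&(hsv[...,1]>120);print('mat',np.nanmedian(h[g]))
E
python3 - <<'E'
from h import *
s=ctrl.get_state(); R=np.array(s['tcp_rot']); print(R.T@(np.array([542,-187,218])-s['tool_pos']))
E
```

```text
12093 [ 8.21874049  9.9073832  11.38391318 42.44470177 62.79972789]
all ((589.111083984375, 313.4256591796875), (176.31204223632812, 75.27367401123047), 78.32899475097656)
((589.2677612304688, 314.1842041015625), (174.76304626464844, 75.27367401123047), 78.32899475097656)
[[534.7000122070312, 236.1999969482422], [608.4000244140625, 221.0], [643.7999877929688, 392.1000061035156], [570.0999755859375, 407.3999938964844]]
[378. 193.] 243 [547.8 363.5  65.3] [547.  363.3  61.3] 67.8
[407. 215.] 96 [573.3 375.1  60.2] [576.7 379.3  47.4] 60.2
[356. 224.] 132 [566.2 342.5  59.2] [567.8 338.3  46.8] 59.9
[301. 232.] 307 [561.  300.   50.8] [558.7 292.6  40.8] 53.2
[268. 239.] 268 [552.5 259.8  50.6] [552.8 264.9  43.3] 53.1
[414. 270.] 92 [624.5 364.6  59.1] [625.4 369.1  46.5] 59.1
[366. 277.] 137 [609.8 333.2  57.2] [615.9 328.5  45.6] 59.3
[313. 286.] 303 [609.7 290.   50.7] [607.5 282.8  40.4] 53.1
[280. 292.] 262 [601.3 249.6  50.8] [601.5 254.7  42.9] 53.6
mat 1.58224037206395
[-1.94018233e+02 -4.66722321e+02  1.80673398e-01]
```

```bash
python3 -m jog '[[-18,-43,0,0,0,0],[-36,-86,0,0,0,0],[-54,-129,0,0,0,0],[-72,-172,0,0,0,0],[-90,-215,0,0,0,0]]' 
python3 -m jog '[[-18,-43,0,0,0,0],[-36,-86,0,0,0,0],[-54,-129,0,0,0,0],[-72,-172,0,0,0,0],[-90,-215,0,0,0,0]]' 
python3 -m jog '[[-7,-18,0,0,0,-0.14],[-14,-37,0,0,0,-0.28],[-14,-37,0,0,0,-0.42],[-14,-37,0,0,0,-0.54],[-14,-37,0,0,0,-0.54]]'
python3 - <<'E'
from h import *
c,W=T('wrist'); im,d=save('wrist','pics/gauge.png'); np.savez('gauge.npz',im=im,d=d,W=W,P=cloud('wrist',d,W))
E
```

```text
time_s: 2.1
tool_pos: [541.2, 87.4, 218.3]
tcp_rot: [[-0.926, 0.378, 0.0], [0.378, 0.926, 0.001], [-0.0, 0.001, -1.0]]
force: [-0.3, -0.6, 0.7]
gripper_width: 0.599
gripper_force: 0.0
time_s: 2.6
tool_pos: [543.5, -145.7, 218.5]
tcp_rot: [[-0.926, 0.379, 0.001], [0.379, 0.926, 0.0], [-0.001, 0.001, -1.0]]
force: [0.4, -0.8, 0.4]
gripper_width: 0.6
gripper_force: 0.0
time_s: 3.1
tool_pos: [542.6, -183.9, 218.2]
tcp_rot: [[-0.989, -0.151, 0.0], [-0.151, 0.989, 0.0], [-0.0, 0.0, -1.0]]
force: [-0.4, 0.2, 0.6]
gripper_width: 0.598
gripper_force: 0.0
```

View pics/gauge.png

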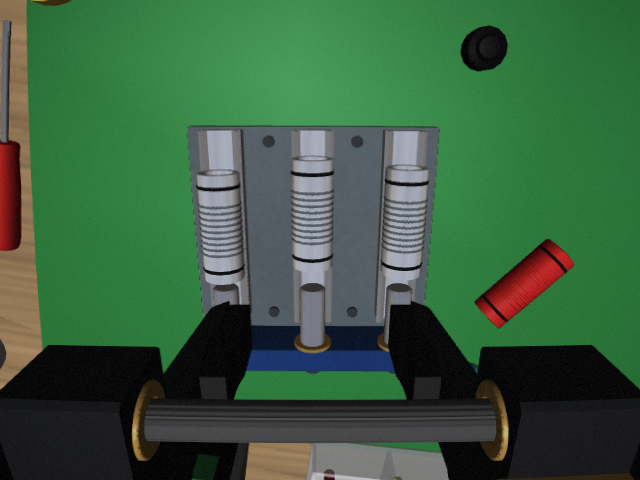

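The three barrels are at px (220,225), (312,212) and (405,225), with rear ends near rows 175, 160 and 170; the red look-alike is outside at (525,285). Now to measure the gauge and barrels.

Run:
```python
from fit import *
z=np.load('gauge.npz');P=z['P'];hsv=cv2.cvtColor(z['im'],cv2.COLOR_RGB2HSV);h=P[...,2]
box=np.zeros_like(h,bool);box[110:320,180:450]=1
b=box&(h>7)&(h<16)&(hsv[...,1]<90); r=rect(P,b); print(r,np.nanmedian(h[b])); print(cv2.boxPoints(r).round(1).tolist())
g=(hsv[...,0]>50)&(hsv[...,0]<75)&(hsv[...,1]>120);print('mat',np.nanmedian(h[g]))
dirs=[]
for c in (220,312,405):
    m=np.zeros_like(b);m[140:285,c-28:c+28]=1; m&=(h>48)&(h<70); q=P[m]
    v=np.linalg.svd(q[:,:2]-q[:,:2].mean(0),full_matrices=0)[2][0]; v*=np.sign(v[0]); t=q[:,:2]@v; n=np.array([-v[1],v[0]])
    lo,hi=np.percentile(t,[.3,99.7]); mid=v*(lo+hi)/2+n*np.median(q[:,:2]@n); print('barrel',c,np.degrees(np.arctan2(v[1],v[0])).round(2),(hi-lo).round(1),mid.round(1),np.percentile(q[:,2],98).round(1))
w=box.copy();w[320:380,245:395]=1; w&=(h>50)&(h<64)&(hsv[...,0]>100)&(hsv[...,0]<125); print(rect(P,w))
for c in (225,312,400):
    m=np.zeros_like(b);m[282:336,c-14:c+14]=1;m&=(h>50)&(h<60);q=P[m]
    if len(q): print('pin',c,q.min(0).round(1),q[:,2].max(),np.median(q,0).round(1))
```

```text
((571.8822021484375, -185.810302734375), (182.2152557373047, 215.05868530273438), 8.366864204406738) 12.726418313167443
[[466.1000061035156, -92.69999694824219], [497.3999938964844, -305.5], [677.7000122070312, -278.8999938964844], [646.4000244140625, -66.19999694824219]]
mat 1.5521827083655353
barrel 220 8.11 89.5 [ 569.6 -258.7] 63.5
barrel 312 8.37 89.4 [ 547.9 -189. ] 63.5
barrel 405 8.24 89.5 [ 544.1 -116.7] 63.4
((598.9179077148438, -182.30929565429688), (192.7932891845703, 183.58468627929688), 7.758931636810303)
pin 225 [ 612.2 -263.5   50. ] 59.97677337788656 [ 628.1 -251.9   54.5]
pin 312 [ 611.3 -189.6   50. ] 58.38780868291224 [ 632.  -177.2   55.2]
pin 400 [ 600.5 -115.5   50. ] 58.03233335311478 [ 608.6 -108.4   53.8]
```

```bash
cat > chk.py <<'E'
# stops the chain when the tool is pressing on something; prints gauge position of the TCP
import sys; from h import *
s=ctrl.get_state(); u=np.array([.9896,.144]);n=np.array([-.144,.9896]);p=np.array(s['tool_pos']);e=p[:2]-[588.1,-183.6]
f=np.array(s['force']); k=abs(f[:2]@u); print('t %.2f gauge %.1f %.1f z %.1f  along %.1f  f %s'%(s['time_s'],e@u,e@n,p[2],f[:2]@u,f.round(1)))
sys.exit(k>float(sys.argv[1]))
E
python3 -m jog '[[32,35,20,0,0,0],[64,69,40,0,0,0.007],[64,69,80,0,0,0.007],[64,69,120,0,0,0.007],[64,69,150,0,0,0.007]]' 0.0 20
python3 -m jog '[[0,0,15,0,0,0],[0,0,28,0,0,0],[0,0,28,0,0,0]]'
python3 chk.py 4
python3 -c "
from h import *; save('side','pics/s2.png',(250,200,470,380),3)"
```

```text
time_s: 3.65
tool_pos: [467.7, -124.8, 66.5]
tcp_rot: [[-0.99, -0.141, -0.001], [-0.141, 0.99, 0.0], [0.0, 0.0, -1.0]]
force: [0.4, 0.7, 0.9]
gripper_width: 0.17
gripper_force: 0.0
time_s: 3.95
tool_pos: [467.5, -125.3, 38.6]
tcp_rot: [[-0.99, -0.142, -0.003], [-0.142, 0.99, 0.001], [0.003, 0.001, -1.0]]
force: [0.0, -0.5, -0.3]
gripper_width: 0.003
gripper_force: 0.0
t 3.95 gauge -110.9 75.0 z 38.6  along -0.0  f [ 0.  -0.5 -0.3]False
```

View pics/s2.png

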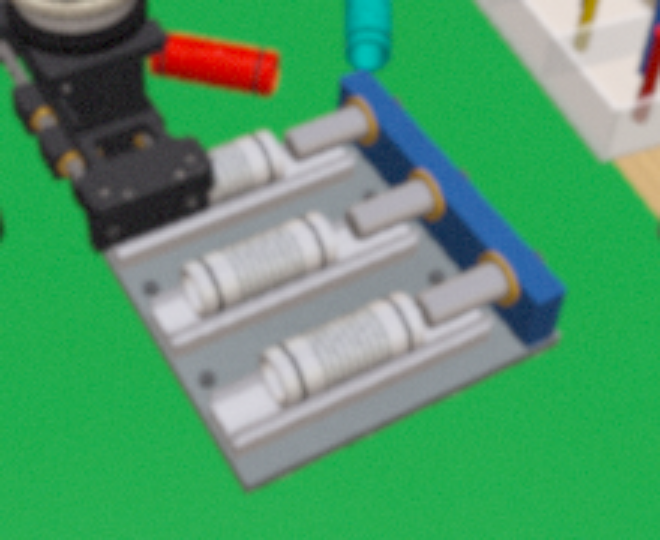

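The gripper is behind the left barrel and clear of the strips (crop px ~(130,220)). Now I push the left lane.

```bash
c="python3 chk.py 5"
python3 -m jog '[[-2.5,0,-1,0,0,0],[-5,0,-1,0,0,0],[-7.5,0,-1,0,0,0],[-10,0,-1,0,0,0],[-12.5,0,-1,0,0,0]]' >/dev/null; $c &&
python3 -m jog '[[-2.5,0,0,0,0,0],[-5,0,0,0,0,0],[-7.5,0,0,0,0,0],[-10,0,0,0,0,0],[-12.5,0,0,0,0,0]]' >/dev/null; $c &&
python3 -m jog '[[-2.5,0,0,0,0,0],[-5,0,0,0,0,0],[-7.5,0,0,0,0,0],[-10,0,0,0,0,0],[-12.5,0,0,0,0,0]]' >/dev/null; $c &&
python3 -m jog '[[-2.5,0,0,0,0,0],[-5,0,0,0,0,0],[-7.5,0,0,0,0,0],[-10,0,0,0,0,0],[-12.5,0,0,0,0,0]]' >/dev/null; $c &&
python3 -m jog '[[-2.5,0,0,0,0,0],[-5,0,0,0,0,0]]' >/dev/null; $c
```

```text
t 4.50 gauge -96.8 73.7 z 41.5  along 0.7  f [0.7 0.2 0.1]
t 4.50 gauge -96.8 73.7 z 41.5  along 0.7  f [0.7 0.2 0.1]
t 4.50 gauge -96.8 73.7 z 41.5  along 0.7  f [0.7 0.2 0.1]
t 4.50 gauge -96.8 73.7 z 41.5  along 0.7  f [0.7 0.2 0.1]
t 4.50 gauge -96.8 73.7 z 41.5  along 0.7  f [0.7 0.2 0.1]False
False
False
False
False
```

```bash
sed -i 's/sys.exit(k>float(sys.argv\[1\]))/sys.exit(int(k>float(sys.argv[1])))/' chk.py; c="python3 chk.py 5"
python3 -m jog '[[-2.5,0,0,0,0,0],[-5,0,0,0,0,0],[-7.5,0,0,0,0,0],[-10,0,0,0,0,0],[-12.5,0,0,0,0,0]]' >/dev/null; $c &&
python3 -m jog '[[-2.5,0,0,0,0,0],[-5,0,0,0,0,0],[-7.5,0,0,0,0,0],[-10,0,0,0,0,0],[-12.5,0,0,0,0,0]]' >/dev/null && $c &&
python3 -m jog '[[-2.5,0,0,0,0,0],[-5,0,0,0,0,0],[-7.5,0,0,0,0,0],[-10,0,0,0,0,0],[-12.5,0,0,0,0,0]]' >/dev/null && $c &&
python3 -m jog '[[-2.5,0,0,0,0,0],[-5,0,0,0,0,0]]' >/dev/null && $c
```

```text
t 5.00 gauge -84.8 73.8 z 41.0  along -0.3  f [-0.3  0.3  0. ]
t 5.50 gauge -72.1 73.8 z 41.1  along -1.5  f [-1.4 -0.4 -0.3]
t 6.00 gauge -59.6 73.8 z 41.1  along -0.2  f [-0.3  0.1 -0.6]
t 6.20 gauge -54.6 73.8 z 41.1  along -0.4  f [-0.4  0.1  0.8]
```

```bash
c="python3 chk.py 4"; 
python3 -m jog '[[-1,0,0,0,0,0],[-2,0,0,0,0,0]]' >/dev/null && $c &&
python3 -m jog '[[-1,0,0,0,0,0],[-2,0,0,0,0,0]]' >/dev/null && $c &&
python3 -m jog '[[-1,0,0,0,0,0],[-2,0,0,0,0,0]]' >/dev/null && $c &&
python3 -m jog '[[-1,0,0,0,0,0],[-2,0,0,0,0,0]]' >/dev/null && $c &&
python3 -m jog '[[-1,0,0,0,0,0],[-2,0,0,0,0,0]]' >/dev/null && $c &&
python3 -m jog '[[-1,0,0,0,0,0],[-2,0,0,0,0,0]]' >/dev/null && $c &&
python3 -m jog '[[-1,0,0,0,0,0],[-2,0,0,0,0,0]]' >/dev/null && $c &&
python3 -m jog '[[-1,0,0,0,0,0],[-2,0,0,0,0,0]]' >/dev/null && $c &&
python3 -m jog '[[-1,0,0,0,0,0],[-2,0,0,0,0,0]]' >/dev/null && $c &&
python3 -m jog '[[-1,0,0,0,0,0],[-2,0,0,0,0,0]]' >/dev/null && $c &&
python3 -m jog '[[-1,0,0,0,0,0],[-2,0,0,0,0,0]]' >/dev/null && $c
```

```text
t 6.40 gauge -52.7 73.8 z 41.1  along -0.7  f [-0.9  0.8 -0.5]
t 6.60 gauge -50.8 73.8 z 41.1  along -0.2  f [-0.3  0.3  0.3]
t 6.80 gauge -48.8 73.8 z 41.1  along -0.7  f [-0.6 -0.7 -0.3]
t 7.00 gauge -46.8 73.8 z 41.1  along -1.2  f [-1.2 -0.3  0.1]
t 7.20 gauge -44.8 73.8 z 41.1  along -0.5  f [-0.7  1.1  1. ]
t 7.40 gauge -42.8 73.7 z 41.1  along -1.0  f [-1.1  0.3  0.3]
t 7.60 gauge -40.7 73.8 z 41.1  along -0.8  f [-0.8  0.1 -0.2]
t 7.80 gauge -38.7 73.8 z 41.1  along -0.4  f [-0.4  0.1  0.1]
t 8.00 gauge -36.7 73.8 z 41.1  along -0.3  f [-0.5  1.1  0.7]
t 8.20 gauge -34.7 73.8 z 41.1  along -0.5  f [-0.5  0.1  0.6]
t 8.40 gauge -32.8 73.8 z 41.1  along -1.5  f [-1.5 -0.4  0.4]
```

```bash
c="python3 chk.py 4"; 
python3 -m jog '[[-1,0,0,0,0,0],[-2,0,0,0,0,0]]' >/dev/null && $c &&
python3 -m jog '[[-1,0,0,0,0,0],[-2,0,0,0,0,0]]' >/dev/null && $c &&
python3 -m jog '[[-1,0,0,0,0,0],[-2,0,0,0,0,0]]' >/dev/null && $c &&
python3 -m jog '[[-1,0,0,0,0,0],[-2,0,0,0,0,0]]' >/dev/null && $c &&
python3 -m jog '[[-1,0,0,0,0,0],[-2,0,0,0,0,0]]' >/dev/null && $c &&
python3 -m jog '[[-1,0,0,0,0,0],[-2,0,0,0,0,0]]' >/dev/null && $c
```

```text
t 8.60 gauge -30.7 73.7 z 41.1  along -0.5  f [-0.6  1.1  0.9]
t 8.80 gauge -28.8 73.7 z 41.1  along -0.3  f [-0.4  1.   0.1]
t 9.00 gauge -26.8 73.7 z 41.1  along -0.7  f [-1.   1.6  0.4]
t 9.20 gauge -24.7 73.7 z 41.1  along -0.9  f [-0.8 -0.7 -0.4]
t 9.40 gauge -22.8 73.8 z 41.1  along 0.2  f [ 0.2 -0.1  0.8]
t 9.60 gauge -21.1 73.8 z 41.0  along -2.2  f [-2.3  0.2  1.5]
```

```bash
c="python3 chk.py 6"; 
python3 -m jog '[[-0.5,0,0,0,0,0],[-1,0,0,0,0,0]]' >/dev/null && $c &&
python3 -m jog '[[-0.5,0,0,0,0,0],[-1,0,0,0,0,0]]' >/dev/null && $c &&
python3 -m jog '[[-0.5,0,0,0,0,0],[-1,0,0,0,0,0]]' >/dev/null && $c
python3 -c "
from h import *; save('side','pics/s3.png',(250,200,470,380),3)
for cam in ('side',):
  im,d=ctrl.capture('top')
  P=cloud('top',d); np.savez('top2.npz',im=im,P=P)"
```

```text
t 9.80 gauge -20.9 73.8 z 40.8  along -4.4  f [-4.3 -0.7  2.6]
t 10.00 gauge -20.8 73.9 z 40.7  along -7.0  f [-7.  -0.8  5.4]
```

View pics/s3.png

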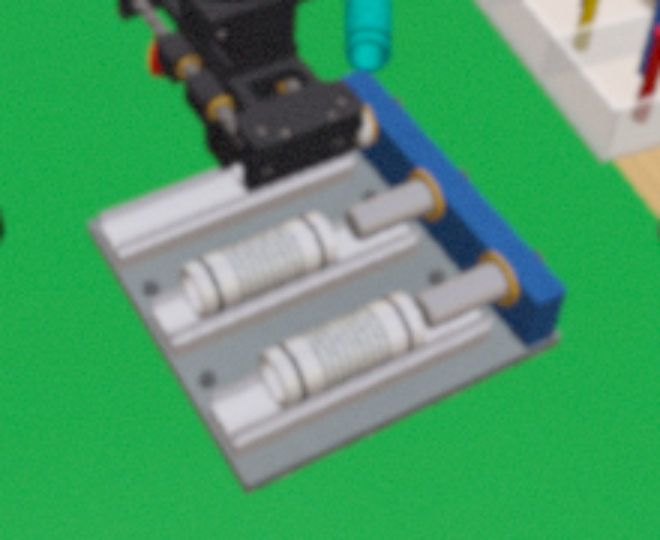

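Left stopped at TCP −20.8, with its front end at the collar, so it is home and fits. A tight barrel would stop near −38. Middle lane next.

```bash
c="python3 chk.py 4"; 
python3 -m jog '[[43,0,0,0,0,0],[87,0,-5,0,0,0],[87,-40,-5,0,0,0],[87,-74,0,0,0,0],[87,-74,0,0,0,0]]' >/dev/null && $c &&
python3 -m jog '[[-2.5,0,0,0,0,0],[-5,0,0,0,0,0],[-7.5,0,0,0,0,0],[-10,0,0,0,0,0],[-12.5,0,0,0,0,0]]' >/dev/null && $c &&
python3 -m jog '[[-2.5,0,0,0,0,0],[-5,0,0,0,0,0],[-7.5,0,0,0,0,0],[-10,0,0,0,0,0],[-12.5,0,0,0,0,0]]' >/dev/null && $c &&
python3 -m jog '[[-2.5,0,0,0,0,0],[-5,0,0,0,0,0],[-7.5,0,0,0,0,0],[-10,0,0,0,0,0],[-12.5,0,0,0,0,0]]' >/dev/null && $c &&
python3 -m jog '[[-2.5,0,0,0,0,0],[-5,0,0,0,0,0],[-7.5,0,0,0,0,0],[-10,0,0,0,0,0],[-12.5,0,0,0,0,0]]' >/dev/null && $c &&
python3 -m jog '[[-2,0,0,0,0,0],[-4,0,0,0,0,0],[-6,0,0,0,0,0],[-8,0,0,0,0,0],[-10,0,0,0,0,0]]' >/dev/null && $c &&
python3 -m jog '[[-1,0,0,0,0,0],[-2,0,0,0,0,0]]' >/dev/null && $c &&
python3 -m jog '[[-1,0,0,0,0,0],[-2,0,0,0,0,0]]' >/dev/null && $c &&
python3 -m jog '[[-1,0,0,0,0,0],[-2,0,0,0,0,0]]' >/dev/null && $c &&
python3 -m jog '[[-1,0,0,0,0,0],[-2,0,0,0,0,0]]' >/dev/null && $c &&
python3 -m jog '[[-1,0,0,0,0,0],[-2,0,0,0,0,0]]' >/dev/null && $c &&
python3 -m jog '[[-1,0,0,0,0,0],[-2,0,0,0,0,0]]' >/dev/null && $c &&
python3 -m jog '[[-1,0,0,0,0,0],[-2,0,0,0,0,0]]' >/dev/null && $c &&
python3 -m jog '[[-1,0,0,0,0,0],[-2,0,0,0,0,0]]' >/dev/null && $c
```

```text
t 10.60 gauge -104.9 -3.8 z 41.8  along 0.1  f [ 0.1 -0.4  0.3]
t 11.10 gauge -92.9 0.5 z 41.1  along -1.0  f [-1.  -0.6 -0.2]
t 11.60 gauge -80.8 -0.2 z 41.1  along -1.0  f [-1.   0.1  1. ]
t 12.10 gauge -68.2 -0.2 z 41.1  along 0.1  f [ 0.   0.7 -0.3]
t 12.60 gauge -55.7 -0.2 z 41.1  along -0.7  f [-0.7 -0.3  0.4]
t 13.10 gauge -45.8 -0.2 z 41.1  along 0.1  f [0.  0.9 0.2]
t 13.30 gauge -43.9 -0.2 z 41.1  along -0.7  f [-0.8  0.3 -0.6]
t 13.50 gauge -41.9 -0.3 z 41.1  along -0.8  f [-0.8 -0.6  0.5]
t 13.70 gauge -39.9 -0.3 z 41.1  along -0.4  f [-0.5  0.8  0.1]
t 13.90 gauge -37.9 -0.3 z 41.1  along 0.1  f [0.  0.5 0.1]
t 14.10 gauge -35.8 -0.2 z 41.1  along -0.8  f [-0.7 -0.7 -0.1]
t 14.30 gauge -33.8 -0.3 z 41.1  along -0.8  f [-0.7 -0.5  0.6]
t 14.50 gauge -31.8 -0.3 z 41.1  along -0.5  f [-0.5  0.4  0.3]
t 14.70 gauge -29.8 -0.3 z 41.1  along -0.5  f [-0.6  0.5  0.2]
```

```bash
c="python3 chk.py 6"; 
python3 -m jog '[[-1,0,0,0,0,0],[-2,0,0,0,0,0]]' >/dev/null && $c &&
python3 -m jog '[[-1,0,0,0,0,0],[-2,0,0,0,0,0]]' >/dev/null && $c &&
python3 -m jog '[[-1,0,0,0,0,0],[-2,0,0,0,0,0]]' >/dev/null && $c &&
python3 -m jog '[[-1,0,0,0,0,0],[-2,0,0,0,0,0]]' >/dev/null && $c &&
python3 -m jog '[[-0.5,0,0,0,0,0],[-1,0,0,0,0,0]]' >/dev/null && $c &&
python3 -m jog '[[-0.5,0,0,0,0,0],[-1,0,0,0,0,0]]' >/dev/null && $c &&
python3 -m jog '[[-0.5,0,0,0,0,0],[-1,0,0,0,0,0]]' >/dev/null && $c &&
python3 -m jog '[[-0.5,0,0,0,0,0],[-1,0,0,0,0,0]]' >/dev/null && $c
```

```text
t 14.90 gauge -27.8 -0.3 z 41.1  along -0.5  f [-0.4 -0.9 -0.8]
t 15.10 gauge -25.8 -0.2 z 41.1  along -1.8  f [-1.8  0.3  0.8]
t 15.30 gauge -23.9 -0.3 z 41.1  along -0.2  f [-0.3  0.7  0.2]
t 15.50 gauge -21.8 -0.3 z 41.1  along -0.1  f [-0.1  0.   0.2]
t 15.70 gauge -21.0 -0.3 z 41.1  along -2.2  f [-2.2 -0.5  0.4]
t 15.90 gauge -20.8 -0.2 z 40.9  along -4.9  f [-4.8 -1.2  2.1]
t 16.10 gauge -20.6 -0.1 z 40.8  along -6.9  f [-6.7 -2.   3.7]
```

Middle is also home. Right lane.

```bash
c="python3 chk.py 4"; 
python3 -m jog '[[43,0,0,0,0,0],[86,0,-5,0,0,0],[86,-40,-5,0,0,0],[86,-75,0,0,0,0],[86,-75,0,0,0,0]]' >/dev/null && $c &&
python3 -m jog '[[-2.5,0,0,0,0,0],[-5,0,0,0,0,0],[-7.5,0,0,0,0,0],[-10,0,0,0,0,0],[-12.5,0,0,0,0,0]]' >/dev/null && $c &&
python3 -m jog '[[-2.5,0,0,0,0,0],[-5,0,0,0,0,0],[-7.5,0,0,0,0,0],[-10,0,0,0,0,0],[-12.5,0,0,0,0,0]]' >/dev/null && $c &&
python3 -m jog '[[-2.5,0,0,0,0,0],[-5,0,0,0,0,0],[-7.5,0,0,0,0,0],[-10,0,0,0,0,0],[-12.5,0,0,0,0,0]]' >/dev/null && $c &&
python3 -m jog '[[-2.5,0,0,0,0,0],[-5,0,0,0,0,0],[-7.5,0,0,0,0,0],[-10,0,0,0,0,0],[-12.5,0,0,0,0,0]]' >/dev/null && $c &&
python3 -m jog '[[-2,0,0,0,0,0],[-4,0,0,0,0,0],[-6,0,0,0,0,0],[-8,0,0,0,0,0],[-10,0,0,0,0,0]]' >/dev/null && $c &&
python3 -m jog '[[-1,0,0,0,0,0],[-2,0,0,0,0,0]]' >/dev/null && $c &&
python3 -m jog '[[-1,0,0,0,0,0],[-2,0,0,0,0,0]]' >/dev/null && $c &&
python3 -m jog '[[-1,0,0,0,0,0],[-2,0,0,0,0,0]]' >/dev/null && $c &&
python3 -m jog '[[-0.5,0,0,0,0,0],[-1,0,0,0,0,0]]' >/dev/null && $c &&
python3 -m jog '[[-0.5,0,0,0,0,0],[-1,0,0,0,0,0]]' >/dev/null && $c &&
python3 -m jog '[[-0.5,0,0,0,0,0],[-1,0,0,0,0,0]]' >/dev/null && $c &&
python3 -m jog '[[-0.5,0,0,0,0,0],[-1,0,0,0,0,0]]' >/dev/null && $c
```

```text
t 16.60 gauge -104.0 -79.3 z 41.8  along 0.1  f [ 0.   0.8 -0.2]
t 17.10 gauge -92.0 -74.5 z 41.1  along -0.0  f [-0.   0.   0.5]
t 17.60 gauge -80.0 -75.2 z 41.1  along -0.7  f [-0.7 -0.2  0.4]
t 18.10 gauge -67.4 -75.2 z 41.1  along 0.4  f [0.4 0.4 0.2]
t 18.60 gauge -54.8 -75.2 z 41.1  along -0.6  f [-0.6  0.1  0.1]
t 19.10 gauge -44.9 -75.2 z 41.1  along -0.9  f [-0.9 -0.1  0.3]
t 19.30 gauge -42.9 -75.2 z 41.1  along -0.4  f [-0.3 -0.5  0.4]
t 19.50 gauge -41.0 -75.2 z 41.1  along -0.9  f [-0.9 -0.5  0.6]
t 19.70 gauge -39.0 -75.3 z 41.1  along -0.1  f [-0.2  0.4  0.5]
t 19.90 gauge -38.0 -75.2 z 41.1  along -0.3  f [-0.3  0.5  0.1]
t 20.10 gauge -37.6 -75.2 z 41.0  along -3.7  f [-3.7 -0.2  1.2]
t 20.30 gauge -37.4 -75.1 z 40.8  along -6.3  f [-6.1 -2.   2.7]
```

The right barrel stopped at −37.4, the tight stop, so it is the tight one. Back off, lift, and hover over its centre.

```bash
python3 -m jog '[[10,0,0,0,0,0],[12,0,-20,0,0,0],[0,0,-48,0,0,0],[-36,0,-48,0,0,0],[-48,0,-48,0,0,0]]' 0.6 >/dev/null 
python3 -m jog '[[0,0,0,0,0,0],[0,0,0,0,0,0]]' | tail -2; python3 chk.py 4
python3 - <<'E'
from h import *
c,W=T('wrist'); im,d=save('wrist','pics/g2.png'); P=cloud('wrist',d,W); h=P[...,2]
s=ctrl.get_state(); print(np.round(s['tcp_rot'],3).tolist())
u=np.array([.9896,.144]);n=np.array([-.144,.9896]); E=P[...,:2]-[588.1,-183.6]; gx=E@u; gy=E@n
for y0 in (-75,0,75):
    m=(abs(gy-y0)<14)&(h>58.5)&(h<68)&(gx<90); g=gx[m]; print(y0,m.sum(),np.percentile(g,[.5,99.5]).round(1) if m.any() else '',np.median(gy[m]).round(1) if m.any() else '')
E
```

```text
gripper_width: 0.597
gripper_force: 0.0
t 21.00 gauge 10.8 -74.7 z 87.9  along 0.2  f [0.1 0.6 1.1]
[[-0.99, -0.143, -0.003], [-0.143, 0.99, 0.001], [0.003, 0.001, -1.0]]
-75 7642 [-29.8  83.1] -74.8
0 5061 [-13.2  61.1] -0.5
75 4583 [-13.2  57.8] 72.9
```

View pics/g2.png

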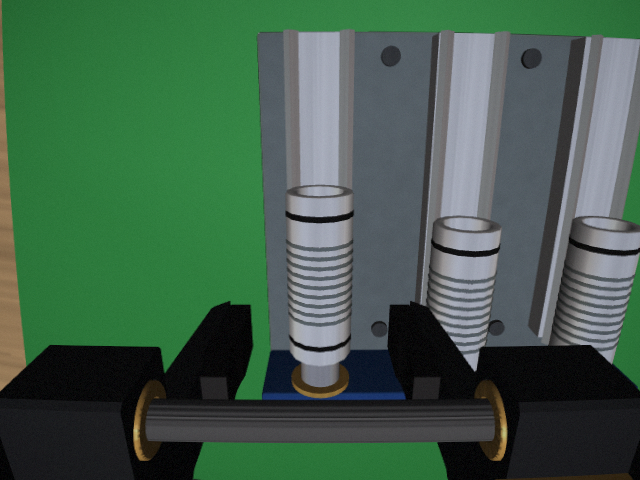

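Right barrel (px 320,270) sits about 17 mm short of the other two (466 and 602), which are home. My gauge x looks a few mm off, so I check the barrel's centre directly before gripping.

Run:
```python
from h import *
c,W=T('wrist'); im,d=ctrl.capture('wrist'); P=cloud('wrist',d,W); h=P[...,2]
u=np.array([.9896,.144]);n=np.array([-.144,.9896]); E=P[...,:2]-[588.1,-183.6]; gx=E@u; gy=E@n
for r in range(180,400,4):
    m=slice(316,325); print(r,gx[r,m].mean().round(1),h[r,m].mean().round(1),end=' | ')
print()
col=gx[25:60,360:420]; print([ (r,gx[r,360:420].mean().round(1),h[r,360:420].mean().round(1)) for r in range(30,48,2)])
print([ (q,gy[120,q].round(1),h[120,q].round(1)) for q in range(252,300,4)])
```

```text
180 -32.1 26.7 | 184 -29.9 26.6 | 188 -29.1 33.7 | 192 -27.0 34.0 | 196 -24.9 33.8 | 200 -29.1 62.6 | 204 -27.2 62.5 | 208 -25.4 62.5 | 212 -23.4 62.2 | 216 -21.5 62.3 | 220 -19.8 62.9 | 224 -17.8 62.7 | 228 -15.8 62.5 | 232 nan nan | 236 -11.9 62.5 | 240 -10.0 62.8 | 244 -8.0 62.7 | 248 -5.9 62.2 | 252 -4.1 62.9 | 256 -1.9 62.2 | 260 -0.0 62.8 | 264 2.2 62.4 | 268 4.1 62.8 | 272 6.1 62.9 | 276 8.3 62.7 | 280 10.4 62.6 | 284 12.4 62.9 | 288 14.5 63.0 | 292 16.9 62.3 | 296 18.9 62.7 | 300 21.1 62.6 | 304 nan nan | 308 25.5 62.5 | 312 27.7 62.5 | 316 29.8 62.8 | 320 32.2 62.5 | 324 34.5 62.4 | 328 36.8 62.3 | 332 39.2 62.1 | 336 41.5 62.3 | 340 43.5 62.8 | 344 45.9 62.7 | 348 48.2 62.8 | 352 50.8 62.5 | 356 53.2 62.5 | 360 55.5 62.6 | 364 58.1 62.3 | 368 64.7 56.4 | 372 67.0 56.7 | 376 nan nan | 380 72.4 56.4 | 384 75.1 56.3 | 388 77.2 57.0 | 392 77.1 60.6 | 396 78.5 62.2 | 
[(30, np.float64(-109.8), np.float64(1.7)), (32, np.float64(-108.8), np.float64(1.7)), (34, np.float64(-106.3), np.float64(12.4)), (36, np.float64(nan), np.float64(nan)), (38, np.float64(nan), np.float64(nan)), (40, np.float64(-103.3), np.float64(12.7)), (42, np.float64(-102.3), np.float64(12.7)), (44, np.float64(-101.3), np.float64(12.7)), (46, np.float64(nan), np.float64(nan))]
[(252, np.float64(-112.7), np.float64(2.5)), (256, np.float64(-110.5), np.float64(2.5)), (260, np.float64(-106.9), np.float64(12.1)), (264, np.float64(-104.7), np.float64(12.1)), (268, np.float64(-102.3), np.float64(14.3)), (272, np.float64(-100.2), np.float64(13.6)), (276, np.float64(-98.0), np.float64(13.5)), (280, np.float64(-95.9), np.float64(12.8)), (284, np.float64(-93.8), np.float64(12.1)), (288, np.float64(-90.0), np.float64(35.0)), (292, np.float64(-88.1), np.float64(34.0)), (296, np.float64(-86.1), np.float64(32.7))]
```

```bash
python3 -m jog '[[-4.7,0,15,0,0,0],[-4.7,0,30,0,0,0],[-4.7,0,40,0,0,0],[-4.7,0,47.5,0,0,0],[-4.7,0,47.5,0,0,0]]' 0.6 15 >/dev/null; python3 chk.py 4 &&
python3 -m jog '[[0,0,0,0,0,0],[0,0,0,0,0,0],[0,0,0,0,0,0],[0,0,0,0,0,0],[0,0,0,0,0,0]]' 0.2 15 |tail -3; python3 chk.py 4
```

```text
t 21.60 gauge 15.2 -74.5 z 39.2  along -0.4  f [-0.5  0.5  0.2]
force: [0.5, 0.4, -0.0]
gripper_width: 0.204
gripper_force: 0.0
t 22.10 gauge 16.9 -75.5 z 42.1  along 0.6  f [ 0.5  0.4 -0. ]
```

```bash
python3 -c "
from h import *; save('side','pics/s4.png',(230,180,470,380),3)"
```

```text
(no output)
```

View pics/s4.png

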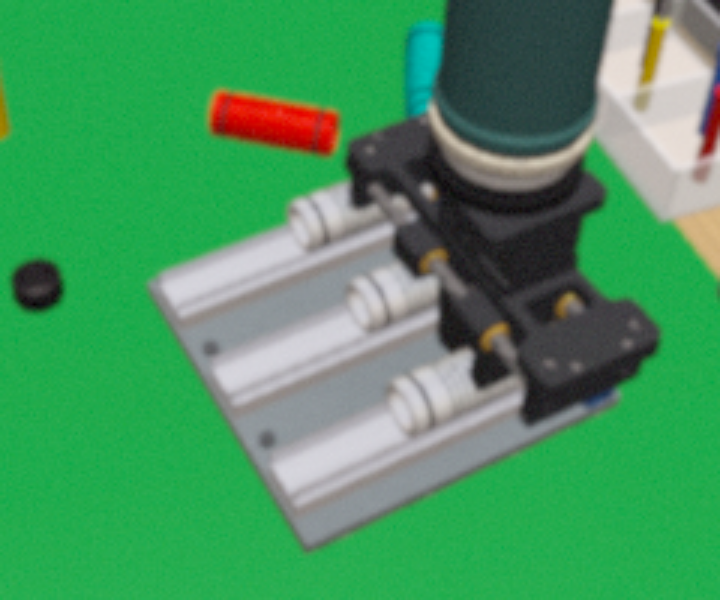

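```bash
python3 -c "
from h import *; save('wrist','pics/w5.png'); s=ctrl.get_state(); print(s['tool_pos'],s['gripper_width'],s['gripper_force'],s['force'],s['time_s'])"
```

```text
[ 615.55686057 -255.78442009   41.84982646] 0.20435234743066252 0.0 [-0.59748287 -0.43179889 -0.15864803] 22.2
```

View pics/w5.png

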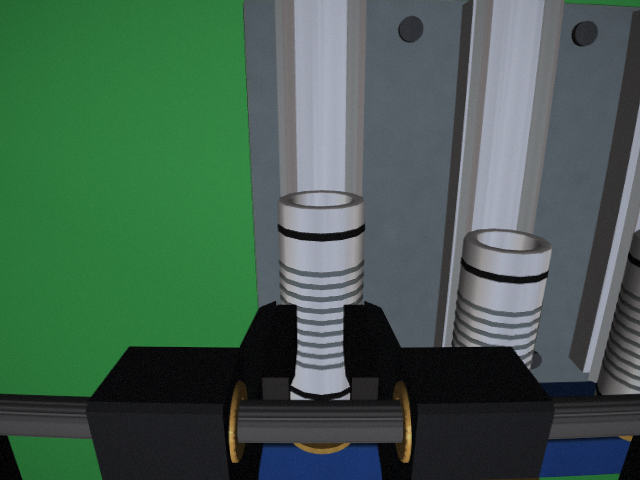

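Run:
```python
from h import *
c,W=T('wrist'); im,d=ctrl.capture('wrist'); P=cloud('wrist',d,W)
s=ctrl.get_state(); R=np.array(s['tcp_rot']); L=(P-s['tool_pos'])@R
for r in (295,308,320,340,360):
    print(r,[(q,L[r,q].round(0).tolist()) for q in (255,270,285,292,305,320,350,365)])
```

```text
295 [(255, [-15.0, -34.0, 39.0]), (270, [-10.0, -25.0, 29.0]), (285, [10.0, -13.0, -14.0]), (292, [11.0, -11.0, -16.0]), (305, [13.0, -5.0, -19.0]), (320, [14.0, 0.0, -22.0]), (350, [11.0, 12.0, -16.0]), (365, [-10.0, 23.0, 29.0])]
308 [(255, [-23.0, -35.0, 40.0]), (270, [11.0, -18.0, -26.0]), (285, [10.0, -13.0, -24.0]), (292, [10.0, -10.0, -25.0]), (305, [7.0, -5.0, -19.0]), (320, [8.0, 0.0, -21.0]), (350, [10.0, 11.0, -24.0]), (365, [11.0, 17.0, -27.0])]
320 [(255, [11.0, -22.0, -36.0]), (270, [11.0, -17.0, -35.0]), (285, [10.0, -12.0, -33.0]), (292, [10.0, -10.0, -33.0]), (305, [2.0, -5.0, -20.0]), (320, [3.0, 0.0, -20.0]), (350, [10.0, 11.0, -34.0]), (365, [10.0, 16.0, -33.0])]
340 [(255, [11.0, -20.0, -49.0]), (270, [9.0, -16.0, -46.0]), (285, [10.0, -11.0, -47.0]), (292, [7.0, -9.0, -42.0]), (305, [-6.0, -6.0, -20.0]), (320, [-6.0, 0.0, -21.0]), (350, [9.0, 10.0, -45.0]), (365, [10.0, 15.0, -46.0])]
360 [(255, [11.0, -19.0, -60.0]), (270, [10.0, -15.0, -58.0]), (285, [10.0, -10.0, -58.0]), (292, [0.0, -9.0, -43.0]), (305, [-16.0, -6.0, -19.0]), (320, [-15.0, 0.0, -21.0]), (350, [2.0, 10.0, -46.0]), (365, [9.0, 14.0, -57.0])]
```

Run:
```python
from h import *
for f in ('gauge.npz',):
    z=np.load(f); d=z['d']; c=ctrl.calibration('wrist'); H=np.array(c['hand_eye'],float); L=cloud('wrist',d,H)
    m=(L[...,2]<30)&(d>0); print('max tool z of finger pts',np.percentile(L[m][:,2],[90,99,100]))
    for r in (290,300,303,306,310,316,330): print(r,[(q,L[r,q].round(0).tolist()) for q in (225,235,245,249,252,392,400)])
```

```text
max tool z of finger pts [-57.47318478 -27.111487   -20.27710856]
290 [(225, [-69.0, -80.0, 165.0]), (235, [-71.0, -72.0, 168.0]), (245, [-78.0, -67.0, 184.0]), (249, [-86.0, -66.0, 201.0]), (252, [-89.0, -64.0, 207.0]), (392, [-70.0, 61.0, 166.0]), (400, [-70.0, 68.0, 166.0])]
300 [(225, [-77.0, -80.0, 161.0]), (235, [-79.0, -72.0, 165.0]), (245, [-88.0, -67.0, 184.0]), (249, [-94.0, -66.0, 197.0]), (252, [-99.0, -65.0, 206.0]), (392, [-78.0, 61.0, 164.0]), (400, [-77.0, 68.0, 161.0])]
303 [(225, [12.0, -35.0, -24.0]), (235, [-82.0, -73.0, 165.0]), (245, [-91.0, -67.0, 183.0]), (249, [-94.0, -65.0, 191.0]), (252, [-101.0, -65.0, 204.0]), (392, [-81.0, 62.0, 164.0]), (400, [nan, nan, nan])]
306 [(225, [11.0, -35.0, -24.0]), (235, [10.0, -31.0, -23.0]), (245, [10.0, -28.0, -23.0]), (249, [10.0, -26.0, -23.0]), (252, [-105.0, -65.0, 205.0]), (392, [9.0, 27.0, -21.0]), (400, [10.0, 30.0, -23.0])]
310 [(225, [11.0, -34.0, -28.0]), (235, [10.0, -31.0, -26.0]), (245, [10.0, -27.0, -25.0]), (249, [9.0, -26.0, -24.0]), (252, [-109.0, -65.0, 206.0]), (392, [10.0, 27.0, -27.0]), (400, [10.0, 30.0, -25.0])]
316 [(225, [10.0, -34.0, -30.0]), (235, [10.0, -30.0, -31.0]), (245, [10.0, -26.0, -31.0]), (249, [6.0, -26.0, -24.0]), (252, [-115.0, -65.0, 204.0]), (392, [8.0, 27.0, -26.0]), (400, [10.0, 29.0, -30.0])]
330 [(225, [10.0, -32.0, -40.0]), (235, [10.0, -28.0, -40.0]), (245, [6.0, -26.0, -34.0]), (249, [2.0, -26.0, -26.0]), (252, [-125.0, -65.0, 195.0]), (392, [3.0, 27.0, -29.0]), (400, [10.0, 27.0, -40.0])]
```

The depth shows the real fingertips end about 21 mm above the reported TCP: they closed above the barrel, which has not moved. Open, go about 22 mm lower and grip there.

```bash
python3 -m jog '[[1.3,0.4,0,0,0,0],[1.3,0.4,0,0,0,0],[1.3,0.4,0,0,0,0],[1.3,0.4,0,0,0,0]]' 0.6 15 |tail -2; python3 chk.py 4 &&
python3 -m jog '[[0,0,4,0,0,0],[0,0,8,0,0,0],[0,0,12,0,0,0]]' >/dev/null; python3 chk.py 4 &&
python3 -m jog '[[0,0,4,0,0,0],[0,0,7,0,0,0],[0,0,10,0,0,0],[0,0,10,0,0,0]]' >/dev/null; python3 chk.py 4
```

```text
gripper_width: 0.538
gripper_force: 0.0
t 22.65 gauge 15.4 -74.9 z 41.6  along -0.2  f [-0.3  0.4 -0.3]
t 22.95 gauge 15.2 -74.8 z 29.1  along 0.4  f [ 0.4 -0.  -0.3]
t 23.35 gauge 15.0 -74.7 z 18.9  along 0.3  f [0.3 0.6 0.2]
```

```bash
python3 -m jog '[[0,0,0,0,0,0],[0,0,0,0,0,0],[0,0,0,0,0,0],[0,0,0,0,0,0]]' 0.25 12 |tail -2; python3 chk.py 4
```

```text
gripper_width: 0.385
gripper_force: 12.0
t 23.75 gauge 15.6 -74.9 z 19.9  along 0.3  f [0.3 0.1 0.6]
```

Gripped at 33.9 mm. Slide it back off the pin.

```bash
python3 -m jog '[[3,0,0,0,0,0],[7,0,0,0,0,0],[12,0,0,0,0,0],[17,0,0,0,0,0],[22,0,0,0,0,0]]' |tail -2; python3 chk.py 8 &&
python3 -m jog '[[6,0,0,0,0,0],[12,0,0,0,0,0],[18,0,0,0,0,0],[24,0,0,0,0,0],[30,0,0,0,0,0]]' >/dev/null; python3 chk.py 8 &&
python3 -m jog '[[0,0,-5,0,0,0],[0,0,-25,0,0,0],[0,0,-60,0,0,0],[0,0,-100,0,0,0],[0,0,-130,0,0,0]]' |tail -2; python3 chk.py 8
python3 - <<'E'
from h import *
c,W=T('wrist'); im,d=save('wrist','pics/w6.png'); s=ctrl.get_state(); L=cloud('wrist',d,np.array(c['hand_eye'],float))
m=(abs(L[...,1])<6)&(L[...,2]<0)&(d>0)&(L[...,0]>-60)&(L[...,0]<70)&(L[...,2]>-70)
q=L[m]; print('held',m.sum(),np.percentile(q,[1,50,99],axis=0).round(1).tolist())
R=np.array(s['tcp_rot']);print(np.round(R,3).tolist(), s['tool_pos'])
t=np.array([581.1,275.0,s['tool_pos'][2]]);print('shift',R.T@(t-s['tool_pos']))
E
```

```text
gripper_width: 0.38
gripper_force: 12.0
t 24.25 gauge -6.9 -74.9 z 19.9  along 1.3  f [1.1 1.5 1.1]
t 24.75 gauge -36.9 -75.0 z 19.9  along 2.0  f [1.8 1.5 2.4]
gripper_width: 0.385
gripper_force: 12.0
t 25.25 gauge -36.9 -75.3 z 151.5  along -0.0  f [-0.1  0.3 -0.5]
held 7534 [[-42.5, -5.9, -43.9], [19.5, -0.0, -42.2], [45.5, 5.9, -13.2]]
[[-0.99, -0.143, 0.008], [-0.143, 0.99, -0.005], [-0.007, -0.006, -1.0]] [ 565.48351609 -264.88197879  157.38032727]
shift [-92.50473987 532.12166213  -2.41565414]
```

View pics/w6.png

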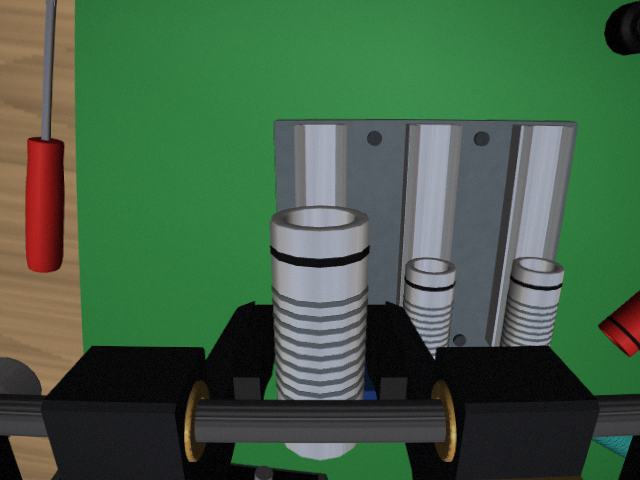

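Barrel held centred (about 1 mm off) and level. Carry it to the rack.

```bash
python3 -m jog '[[-5,30,0,0,0,0],[-13,77,0,0,0,0],[-21,125,0,0,0,0],[-29,173,0,0,0,0],[-37,221,0,0,0,0]]' >/dev/null
python3 -m jog '[[-8,48,0,0,0,0],[-16,96,0,0,0,0],[-24,144,0,0,0,0],[-32,185,0,0,0,0],[-37,215,0,0,0,0]]' >/dev/null
python3 -m jog '[[-5,30,0,0,0,0.1],[-10,60,0,0,0,0.2],[-14,85,0,0,0,0.3],[-14,90,0,0,0,0.347],[-14,90,0,0,0,0.347]]' >/dev/null
python3 -m jog '[[0,0,0,0,0,0],[0,0,0,0,0,0]]' |tail -2
cat > tgt.py <<'E'
from h import *
s=ctrl.get_state(); R=np.array(s['tcp_rot']); t=np.array([582.1,274.8,30])
print('t',s['time_s'],'pos',s['tool_pos'],'shift',(R.T@(t-s['tool_pos'])).round(1),'yaw',np.degrees(np.arctan2(R[1,0],R[0,0])).round(2),'tilt',R[2].round(4),np.round(s['force'],1))
E
python3 tgt.py
```

```text
gripper_width: 0.387
gripper_force: 12.0
t 27.0 pos [574.47100554 269.28836334 149.14643633] shift [ -6.4   7.  119.1] yaw 168.33 tilt [ 6.e-04 -9.e-04 -1.e+00] [-0.  -1.2 -2.5]
```

```bash
python3 -m jog '[[-6.4,7,20,0,0,0],[-6.4,7,50,0,0,0],[-6.4,7,80,0,0,0],[-6.4,7,100,0,0,0],[-6.4,7,105,0,0,0]]' >/dev/null
python3 -m jog '[[0,0,0,0,0,0],[0,0,0,0,0,0]]' >/dev/null; python3 tgt.py
python3 - <<'E'
from h import *
c,W=T('wrist'); im,d=save('wrist','pics/w7.png'); P=cloud('wrist',d,W); h=P[...,2]; hsv=cv2.cvtColor(im,cv2.COLOR_RGB2HSV)
R=np.array(ctrl.get_state()['tcp_rot'])
m=(hsv[...,0]<18)&(hsv[...,1]>150)&(h>25)&(h<60); n,l,st,ce=cv2.connectedComponentsWithStats(m.astype(np.uint8))
for i in range(1,n):
    if st[i,4]>60: q=P[l==i]; k=q[:,2]>q[:,2].max()-4; print(ce[i].round(),st[i,4],q[k].mean(0).round(1))
E
```

```text
t 27.7 pos [583.48989451 275.8027414   45.99263877] shift [ 1.2 -1.3 16. ] yaw 168.3 tilt [-0.0017  0.0011 -1.    ] [-1.3  0.9 -0.6]
[521. 183.] 361 [546.  359.2  58.1]
[251. 235.] 858 [552.5 259.2  50.8]
[428. 235.] 2143 [566.6 327.5  51.3]
[577. 231.] 112 [581.7 397.8  26.6]
[558. 326.] 77 [630.2 387.8  26.8]
[444. 332.] 951 [605.8 334.7  51.9]
```

View pics/w7.png

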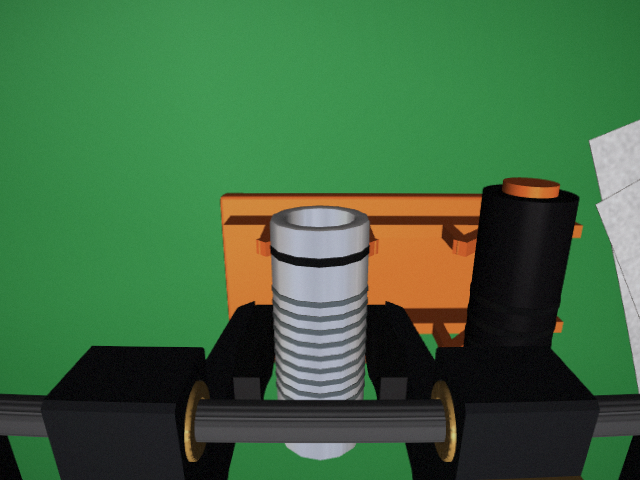

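The barrel is above the empty V, centred between the ears (px 257 and 378, barrel 271–369). Lower gently.

```bash
python3 -m jog '[[0.6,-0.6,3,0,0,0],[1,-1,6,0,0,0],[1,-1,9,0,0,0],[1,-1,11,0,0,0],[1,-1,11,0,0,0]]' >/dev/null; python3 tgt.py
python3 -m jog '[[0,0,1,0,0,0],[0,0,2,0,0,0],[0,0,3,0,0,0],[0,0,3,0,0,0]]' >/dev/null; python3 tgt.py
```

```text
t 28.25 pos [580.73806867 274.88684963  33.03942475] shift [-1.4  0.2  3. ] yaw 168.33 tilt [ 8.e-04 -5.e-04 -1.e+00] [-0.5  0.1 -1.5]
t 28.65 pos [581.05416916 274.95607013  30.40862774] shift [-1.1  0.1  0.4] yaw 168.32 tilt [ 3.e-04 -2.e-04 -1.e+00] [ 0.  -0.  -0.7]
```

```bash
python3 -m jog '[[-1,0,0.5,0,0,0],[-1,0,1,0,0,0],[-1,0,1,0,0,0]]' >/dev/null; python3 tgt.py
python3 -m jog '[[0,0,0.5,0,0,0],[0,0,1,0,0,0],[0,0,1,0,0,0]]' >/dev/null; python3 tgt.py
```

```text
t 28.95 pos [582.41067657 274.85501712  29.90555258] shift [ 0.3 -0.1 -0.1] yaw 168.32 tilt [-3.e-04  2.e-04 -1.e+00] [-0.4 -0.1  1. ]
t 29.25 pos [582.45155104 274.90662313  29.80287865] shift [ 0.3 -0.2 -0.2] yaw 168.32 tilt [-5.e-04  3.e-04 -1.e+00] [-3.1 -1.1  6.1]
```

Contact: +6 N at the expected height. Relieve the push slightly, open and lift away.

```bash
python3 -m jog '[[0,0,-1,0,0,0],[0,0,-1,0,0,0],[0,0,-1,0,0,0],[0,0,-1,0,0,0],[0,0,-1,0,0,0]]' 0.6 | tail -3
python3 -m jog '[[0,0,-10,0,0,0],[0,0,-30,0,0,0],[0,0,-60,0,0,0],[0,0,-100,0,0,0],[0,0,-140,0,0,0]]' | tail -3
python3 -m jog '[[25,0,-10,0,0,0],[40,0,-20,0,0,0],[40,0,-20,0,0,0],[40,0,-20,0,0,0]]' | tail -1
python3 - <<'E'
from h import *
c,W=T('wrist'); im,d=save('wrist','pics/w8.png'); P=cloud('wrist',d,W); h=P[...,2]; hsv=cv2.cvtColor(im,cv2.COLOR_RGB2HSV)
C=np.array([589.2,314.1]); a=np.radians(-11.67); u=np.array([np.cos(a),np.sin(a)]); n=np.array([-u[1],u[0]]); E=P[...,:2]-C; rx=E@u; ry=E@n
m=(abs(ry+40)<15)&(abs(rx)<70)&(h>60)&(h<85); print(m.sum(),np.percentile(rx[m],[.5,99.5]).round(1),np.median(ry[m]).round(1),np.percentile(h[m],95).round(1))
for a,b in ((-40,-10),(10,40)):
    k=m&(rx>a)&(rx<b); print(np.percentile(h[k],95).round(1),np.median(ry[k]).round(1))
im2,d2=ctrl.capture('top'); P=cloud('top',d2); h=P[...,2]
u=np.array([.9896,.144]);n=np.array([-.144,.9896]); E=P[...,:2]-[588.1,-183.6]; gx=E@u; gy=E@n
for y0 in (-75,0,75):
    k=(abs(gy-y0)<12)&(h>55)&(h<66)&(abs(gx)<66); print(y0,k.sum(),np.percentile(gx[k],[1,99]).round(1) if k.any() else '')
E
```

```text
force: [0.3, -0.1, 0.5]
gripper_width: 0.596
gripper_force: 0.0
force: [0.4, 0.7, 0.3]
gripper_width: 0.602
gripper_force: 0.0
gripper_force: 0.0
4711 [-44.3  45. ] -40.1 73.1
73.1 -40.1
73.1 -40.1
-75 33 [29.  65.7]
0 267 [-10.8  64.8]
75 260 [-11.7  64.7]
```

View pics/w8.png

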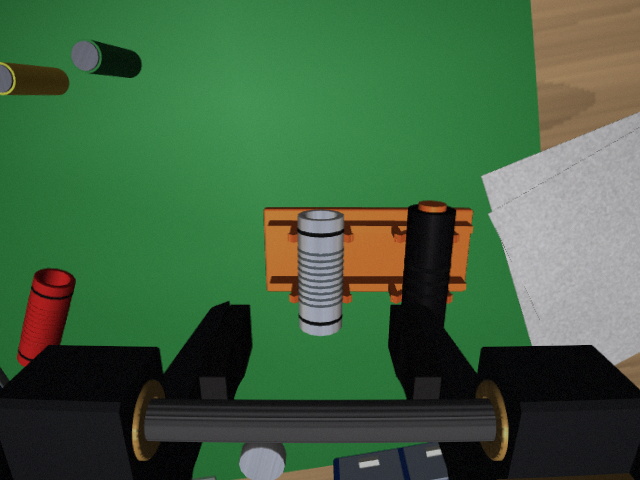

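The barrel is cradled at px (321,270): centred to within 0.5 mm, level and let go. The other two are still home.

```bash
python3 -c "
from plant import ctrl; print(ctrl.get_state()['time_s'], ctrl.finish_job())"
```

```text
the job is handed in; nothing more can be done
30.75 None
```

The job is handed in at 30.75 s: the left and middle barrels fit and sit home against their collars, and the tight right-lane barrel lies centred and let go in the rack's empty V-groove.

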